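# Hold a plaster relief in the gluing press

### The job

Glue-up of the unpainted plaster relief: lay it face up on the board of the little gluing press, slide it lengthwise between the guide rails and under the pad until its end is against the stop, and only then push the press's knob down 14 mm (give or take a few) with the gripper's fingers. Keep it pressed there for at least two seconds and do not let go: the job finishes with the fingers still holding the knob at that depth, clamping the relief. Never drive the knob to the bottom of its travel, since the plaster cracks, and leave the other things on the table where they are.

Things in the scene. Friction and masses are not known exactly. Their poses are not given: they have to be found in the camera images.
- press: Gluing press, fixed to the table: plywood board 190 x 130 x 10 mm with an aluminium bridge over one end. Origin on the table under the board, x along the channel from its open mouth (-x) to the stop (+x), y across, z up. Board from x -100 to +90 mm, its top at z 10 mm; from x -100 to +17 mm the bed is bare.
- channel_stop (a point): Foot of the wooden stop's face, on the board, mid-channel (press frame x 75, y 0, z 10 mm); the stop is 12 mm high. Axes as the press's. Wooden guide rails 8 mm high and 8 mm thick run up to it, inner faces at y +-28.5 mm (channel 57 mm wide), straight from x 35 to 75 mm of the press frame, flaring outward to about y +-35 mm at x 17 mm.
- bridge (a point): Middle of the bridge's crossbar underside, press frame x 55, y 0, z 40 mm, so 30 mm above the board. Crossbar and posts are 26 mm long in x; posts at y +-46 mm, 14 mm wide; crossbar top at z 52 mm.
- knob_top (a point): Centre of the flat top of the press's black mushroom knob, 32 mm in diameter, 14 mm high, on a vertical stem through the bridge; 92 mm above the table when up, at press frame x 55, y 0 mm. It moves down with the knob.
- press_knob (a joint): Downward travel of the knob in m: 0 up, 0.024 bottomed. A spring returns it when let go: 1.5 N plus 0.25 N per mm. With the relief under it the pad meets it at about 7 mm and from there its own spring adds 1.2 N plus 0.6 N per mm: 14 mm takes about 10 N.
- press_pad: Foam-faced clamping pad under the bridge, 34 mm along the channel, 44 mm across, 10 mm thick, carried by the knob through a spring; origin at the centre of its underside, 27 mm above the table (17 mm above the board) when the knob is up.
- relief: Unpainted plaster relief: flat cream-white slab 52 x 78 mm, solid to 10 mm high, ornament to 13 mm, about 90 g, loose, face up on the table. Origin at the centre of its underside, z up out of its face, y along its 78 mm, x across its 52 mm. Either end may lead into the press; seated, its origin is 39 mm before the stop (press frame x 36, y 0 mm).
- clay_cross: Bystander: unpainted clay window cross, 46 x 44 x 8 mm, loose; origin under its centre.
- facade: Bystander: painted house facade tile, 29 x 66 x 14 mm, loose, lying on its back; origin under its centre, y along its length.
- eraser: Bystander: eraser in a sleeve, 20 x 45 x 11 mm, loose; origin under its centre.
- house_plain: Bystander: low unpainted plaster model house, 53 x 61 x 72 mm, loose; origin under its centre.
- house_big: Bystander: tall plaster model house with a dark roof, 57 x 49 x 121 mm, loose; origin under its centre.
- brush: Bystander: paintbrush, 161 mm long, 7 mm thick, loose, lying; origin under its middle, y along it.
Not all that is in view belongs to the job. Of the things that look like the relief, the larger one is meant.

How it is judged:
On the way, in this order (a step that is already met when the one before it is completed fails the run):
1. the relief lies flat, face up, in the channel with its end at the stop, under the pad, the knob still up (x of relief in the frame of press between 0.03 and 0.042 m and y of relief in the frame of press between -0.006 and 0.006 m and z of relief in the frame of press between 0.007 and 0.0135 m and angle between the y axis of relief and the x axis of press, either way round below 0.12 rad and angle between relief's own z axis and vertical below 0.1 rad and value of joint press_knob below 0.004 m), for 0.2 s.
2. the fingers hold the knob 10 to 18 mm down for 1.5 s, the pad clamping the seated relief (x of relief in the frame of press between 0.03 and 0.042 m and y of relief in the frame of press between -0.006 and 0.006 m and z of relief in the frame of press between 0.007 and 0.0135 m and angle between the y axis of relief and the x axis of press, either way round below 0.12 rad and angle between relief's own z axis and vertical below 0.1 rad and value of joint press_knob between 0.01 and 0.018 m and contact force between press_pad and relief above 2 N and contact force between the fingers and press above 3 N), for 1.5 s.
At the end, for the whole second after the job is handed in: The fingers still press the knob (over 3 N), its travel is 10 to 18 mm, the pad bears on the relief with over 2 N, and the relief lies at rest flat and face up on the board, lengthwise in the channel (within 0.12 rad), centred across within 6 mm and its end within 6 mm of the stop (all of step 2 and linear speed of relief below 0.02 m/s); the arm keeps its last pose, push and grip.
It fails at once if the knob is driven to the bottom (past 22 mm) (value of joint press_knob above 0.022 m).
It fails at once if a bystander is moved more than 20 mm (distance of any of clay_cross, facade, eraser, house_plain, house_big, brush from where it was at the start of the episode above 0.02 m).
It also fails if it takes over 64 s, if anything falls off the work surface, if the arm or the gripper's body presses on something with over 40 N, if the wrist force passes 120 N, or if a joint passes its speed limit or range.

### The arm

A 6-joint arm with a two-finger parallel gripper is mounted at the origin on a cart in front of the work surface, level with it; the furniture and walls round the work are solid. World frame = base frame: x ahead of the robot, y to its left, z up, the work surface at z = 0. Lengths are in m, angles in rad, forces in N, time in s.
With the tool pointing down it reaches from about 0.375 to 0.975 m from the base axis. Payload 3.8 kg.
Tool frame: the origin (TCP) lies where the fingers leave the gripper's body, on its centre line; the fingertips stand 73 mm ahead of it and the grasp point (between the pads) lies 54 mm ahead of it (nose_length is the distance from the TCP to the fingertips, in m); z points along the fingers, y is the line along which they close (so a half turn about z gives the same grasp; the last joint's range is limited). The gripper opens to 85 mm and grips with 20 to 120 N. Pads are 22 mm wide; open, the fingers measure 114 mm over their backs; the gripper's body (76 mm by 85 mm) begins 54 mm behind the grasp point. The pads swing forward as they close: fully open they stand 13 mm farther back than shut.
Start: joints at [1.078, 0.264, 1.604, -0, 1.274, -0.037], TCP at [0.297, 0.606, 0.304] pointing down, gripper open.
Joint ranges: [-2.63, 2.63], [-0.94, 2.18], [0.31, 2.57], [-1.31, 4.45], [0, 2.66], [-2.55, 2.55]. Speed limits (rad/s): [2.57, 2.57, 3.14, 3.14, 3.14, 3.14].

### API

Orientations are given as a rotation vector (axis times angle).
In Python, from workcell import read_state, read_camera, calibration, finish_job, look_for, cut_out, tip_of, nose_length gives the robot as it stands.
- The arm moves only by the tool step_arm, never from a script. Its argument "targets" is a list of rows, each a list of 3 entries, a list of its own where there are three numbers: the turn, a rotation vector about the tool's x, y, z in rad, then the shift along the tool's x, y, z in mm, then the finger opening in mm, from 0 to 85.4. In form: [[[ax, ay, az], [x, y, z], grip], ...]. A call has 1 to 5 rows; each row shifts and turns the commanded pose from where the row before left it, along the tool's axes as they then stand; what a row does not reach is not made up. A row lasts 1/12 s, in which the tool goes at most 41.7 mm and 7.16 degrees, less where a joint would pass 70% of its speed; a pose out of reach is approached as far as the arm can. A call with a gripper value outside its range is refused whole. The fingers move at their own pace and stop on an object; "grip_force" is the grip in N (left out, the last holds). Time passes only in rows, so rows that do not move let the fingers close. It gives the time, the measured TCP pose, the force, the opening and the grip force at its end, in the units of the state.
- read_state(): the state, without advancing time (a new reading comes with each control period).
- read_camera(name): name is "side" or "top"; returns the picture (420x560x3 uint8, red, green, blue); there is no depth.
- calibration(name): a dict with "camera_matrix" (3x3 intrinsics, pixels), "R" (3x3) and "t" (3): a world point X has camera coordinates R X + t. Camera axes: x right, y down, z forward; pixel columns grow to the right and rows downward; lengths in m; the calibration is good to about 2 mm. A picture is of the moment at which its call begins. calibration takes no time and is no camera call.
- finish_job(): hands the job in; it is judged then, once.
Trained networks look in the newest picture that a camera, given by its name, has taken for a name from the list of things; names that differ only in an ending like _2 or _b are one class to them, and where a whole thing is asked for, a point or a joint stands for the part that bears it (a point fixed in the world has none). Each returns a list of dicts, best first, with "score" (0 to 1); they miss things now and then, are a little off and sometimes report something else, mostly with a low value. They report only what shows in the picture. A call takes as long as a camera call. They do not tell look-alikes from the thing itself.
- look_for(camera, query): "extent" ([left, top, right, bottom] in pixels, round what is visible of it).
- cut_out(camera, query): "region" (420x560 bool, what is visible of it) and "extent" ([left, top, right, bottom] in pixels, round what is visible of it).
- tip_of(camera, query): "at" ([row, column] in pixels: a listed point, or the origin of a listed thing).
The state is a dict: "time": time; "q": joint angles; "joint_vel": joint speeds; "joint_torque": joint torques, N m; "tool_pos": TCP position; "tcp_rot": TCP orientation; "wrist_force": force on the tool from outside, world axes, zero at the start; "torque": the same for the moment, N m; "width": opening from 0.0 (shut) to 1.0 (fully open); "grip_force": force on a finger pad.
Only numpy, scipy, OpenCV 4.12 (cv2) and the standard library are available. Lean on these libraries where they do the work, as an engineer would, in place of code of your own. Each camera call takes 0.05 s, during which the arm holds its last target. There are 200 camera calls.

## Working session

There is one attempt and no reset: what is moved stays moved. The work goes in short steps, Python scripts to look and compute and a tool call to move; the robot and the scene stay as the last step left them, time stands still between calls to the robot, and variables do not carry over. Pictures are saved under pics/ and viewed, at most 10 in all, crops included, and the job is handed in when it is done.

Besides the shell and the picture viewer there is one more tool, called after ">>>" by a JSON object that holds its "name" and its "arguments". step_arm: Moves the arm, as the interface text tells. Its arguments: {"type":"object","properties":{"targets":{"type":"array","items":{"type":"array"}},"grip_force":{"type":"number"}},"required":["targets"]}

```bash
mkdir -p pics
cat > h.py <<'E'
import numpy as np, cv2
from workcell import *
from scipy.spatial.transform import Rotation as Ro
def ray(cam,rc,z):
    c=calibration(cam);K,R,t=[np.array(c[k],float) for k in("camera_matrix","R","t")]
    d=R.T@np.linalg.inv(K)@np.array([rc[1],rc[0],1.]);o=-R.T@t
    return o+d*(z-o[2])/d[2]
def proj(cam,X):
    c=calibration(cam);K,R,t=[np.array(c[k],float) for k in("camera_matrix","R","t")]
    p=K@(R@np.array(X)+t);return p[:2]/p[2]
def save(cam,n):
    im=read_camera(cam);cv2.imwrite(f"pics/{n}.png",im[...,::-1]);return im
E
python3 - <<'E'
from h import *
a=save("top","t0");b=save("side","s0")
cv2.imwrite("pics/both.png",cv2.resize(np.vstack([a,b])[...,::-1],None,fx=.71,fy=.71))
for c in("top","side"):
    k=calibration(c);print(c,-np.array(k["R"]).T@np.array(k["t"]))
    for q in("relief","press","channel_stop","bridge","knob_top","press_pad","clay_cross","facade","eraser","house_plain","house_big","brush"):
        for r in tip_of(c,q)[:3]: print(c,q,round(r["score"],2),np.round(r["at"]),np.round(ray(c,r["at"],{"knob_top":.092,"bridge":.04,"channel_stop":.01,"press_pad":.027}.get(q,0)),3))
s=read_state();print(s)
E
```

```text
top [0.42421826 0.20254592 1.20093674]
top relief 0.94 [238. 246.] [0.423 0.309 0.   ]
top relief 0.71 [217. 290.] [0.479 0.188 0.   ]
top press 0.84 [206. 393.] [ 0.51  -0.092  0.   ]
top channel_stop 0.59 [206. 420.] [ 0.511 -0.165  0.01 ]
top channel_stop 0.5 [209. 153.] [0.5   0.562 0.01 ]
top bridge 0.63 [205. 411.] [ 0.511 -0.131  0.04 ]
top knob_top 0.67 [201. 418.] [ 0.517 -0.135  0.092]
top press_pad 0.42 [206. 412.] [ 0.511 -0.138  0.027]
top clay_cross 0.54 [177. 283.] [0.589 0.21  0.   ]
top facade 0.65 [181. 284.] [0.58  0.207 0.   ]
top eraser 0.69 [254. 291.] [0.381 0.186 0.   ]
top house_plain 0.63 [170. 250.] [0.611 0.301 0.   ]
top house_big 0.93 [170. 202.] [0.609 0.433 0.   ]
top house_big 0.72 [207. 421.] [ 0.509 -0.168  0.   ]
top house_big 0.28 [182. 286.] [0.578 0.201 0.   ]
top brush 0.67 [209. 153.] [0.502 0.566 0.   ]
side [0.71495072 0.93245686 0.8524158 ]
side relief 0.91 [247. 312.] [0.44  0.298 0.   ]
side relief 0.82 [217. 280.] [ 0.483  0.178 -0.   ]
side relief 0.73 [266. 244.] [ 0.615  0.302 -0.   ]
side press 0.86 [161. 248.] [ 0.504 -0.074  0.   ]
[... 551 characters left out ...]
4. 331.] [0.502 0.569 0.   ]
{'time': 1.3, 'q': array([ 1.07811155e+00,  2.63875581e-01,  1.60403999e+00,  1.00072046e-06,
        1.27369048e+00, -3.69047636e-02]), 'joint_vel': array([ 0.00130399,  0.00124025,  0.00031849, -0.0012301 , -0.00073665,
       -0.00017673]), 'joint_torque': array([ 4.17025985e-04, -5.15053940e+01, -3.67721522e+01,  1.07643480e-04,
        5.84315076e-04,  8.71770112e-06]), 'tool_pos': array([0.29710431, 0.60607403, 0.30387456]), 'tcp_rot': array([-7.09756197e-01, -3.06036317e+00,  1.99150632e-05]), 'wrist_force': array([1.092869  , 0.40045084, 0.61344716]), 'torque': array([-0.02409117, -0.03118177, -0.01857561]), 'grip_force': 0.0, 'width': 1.0000283392900966}
```

View pics/t0.png

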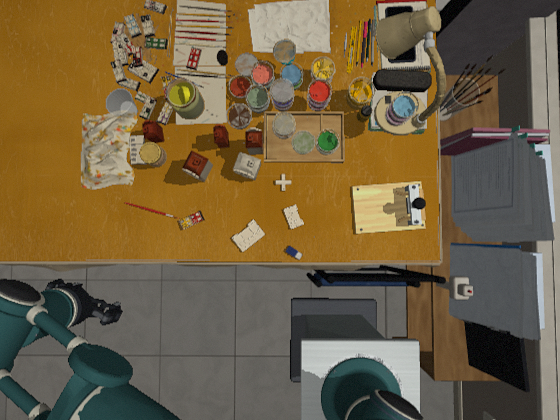

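View pics/s0.png

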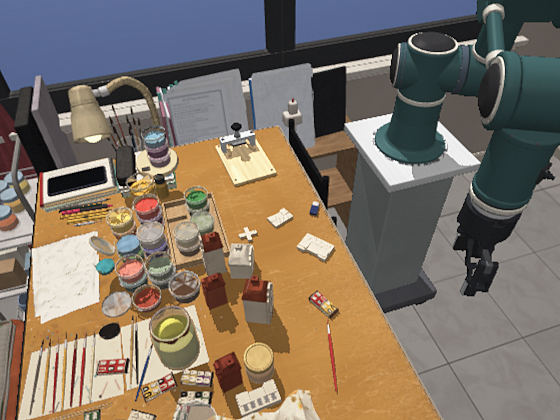

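The relief is the cream slab at top px (248,236). The smaller look-alike is at (292,217). The press is at (388,207), with its mouth toward +y and its stop end to the right. Next I'll measure the outlines.

```bash
cat >> h.py <<'E'
def rect(cam,mask,z):
    m=mask.astype(np.uint8);c=max(cv2.findContours(m,0,2)[0],key=cv2.contourArea)[:,0,:]
    P=np.array([ray(cam,(p[1],p[0]),z)[:2] for p in c])
    (cx,cy),(w,h),a=cv2.minAreaRect((P*1000).astype(np.float32))
    if w<h: w,h,a=h,w,a+90
    return np.round([cx,cy,w,h,(a+90)%180-90],1)   # mm, angle of long axis deg from world x
def tool():
    s=read_state();R=Ro.from_rotvec(s["tcp_rot"]).as_matrix();return s,R
E
python3 - <<'E'
from h import *
for cam in("top","side"):
    read_camera(cam)
    for q,z in(("relief",.01),("press",.01)):
        for r in cut_out(cam,q)[:3]: print(cam,q,round(r["score"],2),r["extent"],r["region"].sum(),rect(cam,r["region"],z))
s,R=tool();print(R.round(3),nose_length)
im=cv2.imread("pics/t0.png")
cv2.imwrite("pics/c0.png",np.hstack([cv2.resize(im[170:250,340:440],(500,400),interpolation=2),cv2.resize(im[205:265,225:285],(300,400),interpolation=2)[:,:300]]))
E
```

```text
top relief 0.75 [283.7, 208.1, 304.2, 230.4] 270 [478.7 181.8  57.4  37.8  23.3]
top relief 0.65 [233.5, 225.5, 263.3, 251.6] 510 [428.5 302.9  78.   51.7 -50.8]
top press 0.71 [355.9, 182.9, 425.3, 231.1] 3369 [507.2 -79.5 197.2 130.1 -85.7]
side relief 0.73 [269.3, 208.0, 295.1, 229.3] 257 [487.1 189.8  62.5  41.2  25.3]
side relief 0.62 [297.2, 233.8, 335.0, 261.0] 545 [434.  309.1  79.4  56.1 -49.5]
side press 0.59 [214.7, 122.7, 278.1, 186.4] 2261 [ 516.4 -117.1  295.4  136.6  -85.7]
[[-0.898  0.44  -0.   ]
 [ 0.44   0.898 -0.   ]
 [ 0.    -0.    -1.   ]] 0.0726
```

View pics/c0.png

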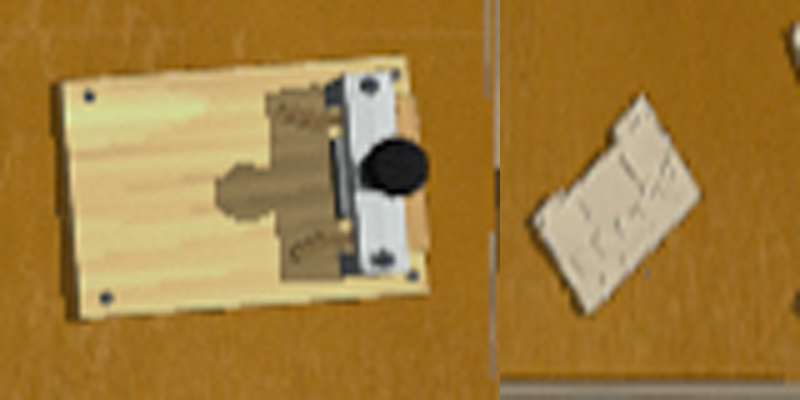

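>>> {"name": "step_arm", "arguments": {"targets": [[[0,0,0],[-29,-25,0],85],[[0,0,0],[-29,-25,0],85],[[0,0,0],[-29,-25,0],85],[[0,0,0],[-29,-25,0],85],[[0,0,0],[-29,-25,0],85]]}}

```text
time: 2.02
tool_pos: [0.3726, 0.4285, 0.3039]
tcp_rot: [0.709, 3.06, 0.0]
wrist_force: [1.2, -0.6, -0.2]
width: 0.993
grip_force: 0.0
```

>>> {"name": "step_arm", "arguments": {"targets": [[[0,0,0],[-29,-25,0],85],[[0,0,0],[-29,-25,0],85],[[0,0,0],[-28,-27,0],85],[[0,0,0.11],[0,0,25],85],[[0,0,0.11],[0,0,25],85]]}}

```text
time: 2.43
tool_pos: [0.4179, 0.3217, 0.2559]
tcp_rot: [1.054, 2.956, 0.008]
wrist_force: [0.3, 0.3, -0.5]
width: 0.993
grip_force: 0.0
```

>>> {"name": "step_arm", "arguments": {"targets": [[[0,0,0.11],[0,0,25],85],[[0,0,0.106],[0,0,25],85],[[0,0,0],[0,0,20],85],[[0,0,0],[0,0,0],85]]}}

```text
time: 2.77
tool_pos: [0.413, 0.321, 0.1793]
tcp_rot: [-1.353, -2.83, 0.012]
wrist_force: [-0.6, -1.3, -1.4]
width: 0.992
grip_force: 0.0
```

Run:
```python
from h import *
s,R=tool();print(s["time"],s["tool_pos"].round(4),s["q"].round(2),R.round(3))
print(np.degrees(np.arctan2(R[1,1],R[0,1])))
im=save("top","t1");b=save("side","s1")
for cam in("top","side"):
    for r in cut_out(cam,"relief")[:3]: print(cam,round(r["score"],2),r["extent"],rect(cam,r["region"],.01))
# board corners from crop
C=[ray("top",(r,c),.01)[:2]*1000 for r,c in((186,352.2),(181.6,421),(228.6,426),(234,356))]
C=np.array(C);print(C.round(1),C.mean(0),np.linalg.norm(C[1]-C[0]),np.linalg.norm(C[3]-C[0]))
print("knob",ray("top",(203.4,419.2),.092))
cv2.imwrite("pics/c1.png",np.hstack([cv2.resize(im[190:270,200:300],(400,320),interpolation=2),cv2.resize(b[190:270,270:370],(400,320),interpolation=2)])[...,::-1])
```

```text
2.7667 [0.413  0.321  0.1793] [ 0.61  0.1   2.05  0.    1.01 -0.07] [[-0.628  0.778 -0.007]
 [ 0.778  0.628 -0.005]
 [ 0.001 -0.009 -1.   ]]
38.891537526333295
top 0.58 [283.3, 205.1, 304.3, 233.3] [481.  181.1  63.6  40.8  21.9]
top 0.52 [252.2, 218.8, 264.4, 241.7] [442.4 283.9  54.1  30.9  42.3]
side 0.8 [296.7, 234.8, 334.7, 262.2] [435.  309.3  78.1  53.4 -48.5]
side 0.6 [269.4, 208.5, 292.2, 227.7] [487.9 189.4  60.5  39.   19.8]
[[ 564.9   20.3]
 [ 577.5 -167.3]
 [ 449.5 -178.9]
 [ 434.2   10.8]] [506.52538824 -78.76134426] 188.0210635857729 130.966065587771
knob [ 0.51144529 -0.13641792  0.092     ]
```

View pics/c1.png

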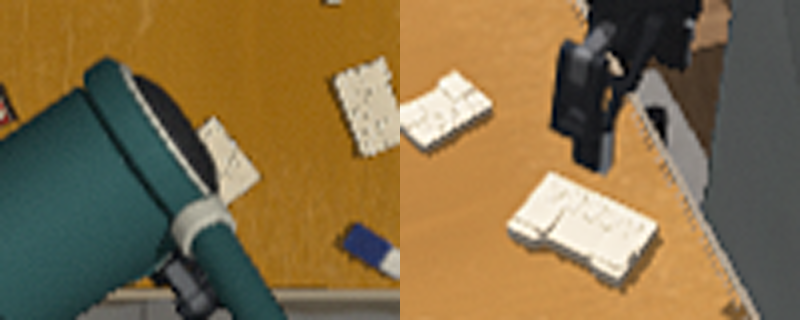

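>>> {"name": "step_arm", "arguments": {"targets": [[[0,0,0],[0,2,30],85],[[0,0,0],[0,0,30],85],[[0,0,0],[0,0,25],85],[[0,0,0],[0,0,16],85],[[0,0,0],[0,0,0],85]]}}

```text
time: 3.38
tool_pos: [0.416, 0.3235, 0.081]
tcp_rot: [-1.354, -2.833, 0.005]
wrist_force: [-0.6, -0.1, 0.1]
width: 0.995
grip_force: 0.0
```

>>> {"name": "step_arm", "arguments": {"targets": [[[0,0,0],[0,0,4],60],[[0,0,0],[0,0,0],45],[[0,0,0],[0,0,0],40],[[0,0,0],[0,0,0],40],[[0,0,0],[0,0,0],40]], "grip_force": 40}}

```text
time: 3.8
tool_pos: [0.4182, 0.325, 0.0814]
tcp_rot: [1.354, 2.833, 0.003]
wrist_force: [-1.5, -2.0, 8.1]
width: 0.471
grip_force: 3.9
```

>>> {"name": "step_arm", "arguments": {"targets": [[[0,0,0],[0,0,0],40],[[0,0,0],[0,0,0],40],[[0,0,0],[0,0,0],40],[[0,0,0],[0,0,0],40],[[0,0,0],[0,0,0],40]]}}

```text
time: 4.22
tool_pos: [0.4182, 0.325, 0.0814]
tcp_rot: [1.354, 2.833, 0.004]
wrist_force: [-1.9, -0.8, 8.0]
width: 0.464
grip_force: 3.8
```

Run:
```python
from h import *
b=save("side","s2");print(nose_length)
cv2.imwrite("pics/c2.png",cv2.resize(b[190:280,260:380],(800,600),interpolation=2)[...,::-1])
for r in cut_out("side","relief")[:3]: print(round(r["score"],2),r["extent"],rect("side",r["region"],.01))
```

```text
0.0726
0.56 [269.1, 209.6, 292.1, 227.1] [487.4 186.7  59.3  42.9  20.4]
0.54 [296.4, 237.4, 331.6, 261.9] [457.1 286.9  52.2  27.6  66.4]
```

View pics/c2.png

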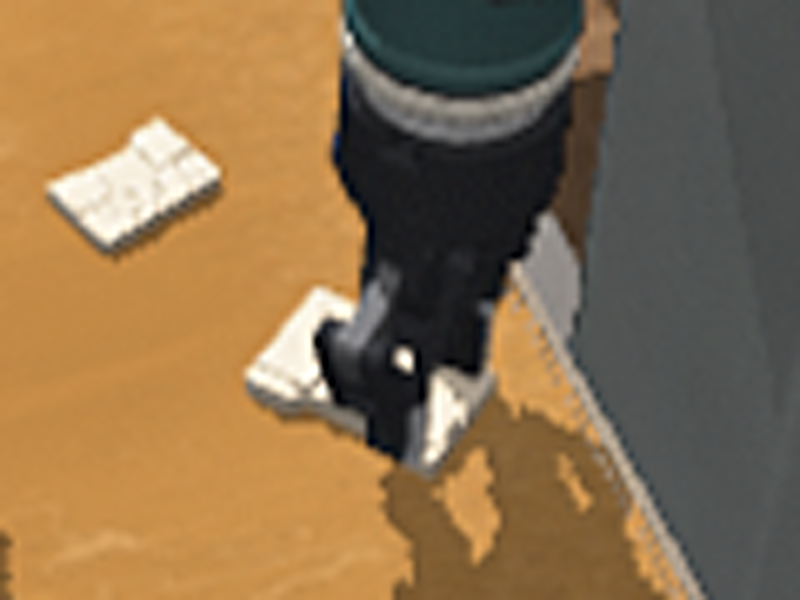

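The open fingers stood too high and slid onto the top of the relief. I'll raise, reopen and re-measure.

>>> {"name": "step_arm", "arguments": {"targets": [[[0,0,0],[0,0,-30],72],[[0,0,0],[0,0,-35],72],[[0,0,0],[0,0,-35],72],[[0,0,0],[0,0,0],72]]}}

```text
time: 4.65
tool_pos: [0.4216, 0.3275, 0.1881]
tcp_rot: [1.351, 2.827, 0.022]
wrist_force: [1.3, 1.0, 1.0]
width: 0.841
grip_force: 0.0
```

Run:
```python
from h import *
s,R=tool();print(s["tool_pos"].round(4),np.degrees(np.arctan2(R[1,1],R[0,1])),s["width"])
b=save("side","s3")
for r in cut_out("side","relief")[:3]: print(round(r["score"],2),r["extent"],rect("side",r["region"],.01),rect("side",r["region"],.005))
```

```text
[0.4216 0.3275 0.1881] 38.90807768778021 0.8413741683937849
0.57 [297.6, 233.4, 333.1, 260.5] [434.7 308.4  78.5  55.8 -49.5] [433.  304.7  79.   56.1 -49.5]
0.5 [266.8, 208.3, 292.5, 229.2] [487.  188.6  60.5  40.8  23.3] [485.6 184.1  60.8  41.1  23.3]
```

>>> {"name": "step_arm", "arguments": {"targets": [[[0,0,0],[0,-7,0],72],[[0,0,0],[0,0,0],72],[[0,0,0],[0,0,0],72]]}}

```text
time: 5.0
tool_pos: [0.4103, 0.3189, 0.1772]
tcp_rot: [-1.354, -2.833, 0.005]
wrist_force: [-0.8, 0.0, 0.1]
width: 0.843
grip_force: 0.0
```

Run:
```python
from h import *
s,R=tool();print(s["tool_pos"].round(4),s["width"],R.round(4),s["joint_vel"].round(3))
print(R.T@(np.array([.415,.3226,.07])-s["tool_pos"])*1000)
```

```text
[0.4103 0.3189 0.1772] 0.8430495535210573 [[-6.280e-01  7.782e-01 -2.800e-03]
 [ 7.782e-01  6.280e-01 -2.000e-03]
 [ 3.000e-04 -3.400e-03 -1.000e+00]] [ 0.001  0.011 -0.013  0.001 -0.006 -0.   ]
[-8.56289956e-02  6.34951669e+00  1.07214696e+02]
```

>>> {"name": "step_arm", "arguments": {"targets": [[[0,0,0],[0,5,30],72],[[0,0,0],[0,0,30],72],[[0,0,0],[0,0,20],72],[[0,0,0],[0,0,5],72],[[0,0,0],[0,0,0],72]]}}

```text
time: 5.42
tool_pos: [0.4136, 0.3216, 0.091]
tcp_rot: [-1.354, -2.831, 0.009]
wrist_force: [-0.1, 0.3, 0.2]
width: 0.842
grip_force: 0.0
```

>>> {"name": "step_arm", "arguments": {"targets": [[[0,0,0],[0,0,0],72],[[0,0,0],[0,0,0],72],[[0,0,0],[0,0,0],72]]}}

```text
time: 5.67
tool_pos: [0.4167, 0.3238, 0.0955]
tcp_rot: [1.354, 2.833, 0.004]
wrist_force: [0.1, 0.1, 0.6]
width: 0.84
grip_force: 0.0
```

>>> {"name": "step_arm", "arguments": {"targets": [[[0,0,0],[0,0,10],72],[[0,0,0],[0,0,10],72],[[0,0,0],[0,0,5],72],[[0,0,0],[0,0,0],72],[[0,0,0],[0,0,0],72]]}}

```text
time: 6.08
tool_pos: [0.415, 0.3226, 0.0679]
tcp_rot: [-1.354, -2.834, 0.003]
wrist_force: [0.3, -0.3, -0.0]
width: 0.849
grip_force: 0.0
```

>>> {"name": "step_arm", "arguments": {"targets": [[[0,0,0],[0,0,0],60],[[0,0,0],[0,0,0],50],[[0,0,0],[0,0,0],40],[[0,0,0],[0,0,0],40],[[0,0,0],[0,0,0],40]]}}

```text
time: 6.5
tool_pos: [0.4161, 0.3234, 0.0695]
tcp_rot: [1.355, 2.834, 0.002]
wrist_force: [0.3, 0.7, 2.0]
width: 0.605
grip_force: 44.0
```

>>> {"name": "step_arm", "arguments": {"targets": [[[0,0,0],[0,0,-15],40],[[0,0,0],[0,0,-25],40],[[0,0,0],[0,0,-25],40],[[0,0,0],[0,0,-15],40],[[0,0,0],[-20,-9,0],40]]}}

```text
time: 6.92
tool_pos: [0.4233, 0.3054, 0.1532]
tcp_rot: [1.35, 2.833, 0.013]
wrist_force: [1.6, 0.3, -0.5]
width: 0.6
grip_force: 42.2
```

>>> {"name": "step_arm", "arguments": {"targets": [[[0,0,0],[-32,-15,0],40],[[0,0,0],[-32,-15,0],40],[[0,0,0],[-32,-15,0],40],[[0,0,0],[-32,-15,0],40],[[0,0,0],[-32,-15,0],40]]}}

```text
time: 7.33
tool_pos: [0.463, 0.1286, 0.1487]
tcp_rot: [-1.354, -2.835, 0.0]
wrist_force: [1.7, -0.2, -0.2]
width: 0.598
grip_force: 42.2
```

>>> {"name": "step_arm", "arguments": {"targets": [[[0,0,0],[-32,-15,0],40],[[0,0,0],[-32,-15,0],40],[[0,0,0],[-32,-15,0],40],[[0,0,0],[-30,-14,0],40],[[0,0,0.1],[-23,-11,0],40]]}}

```text
time: 7.75
tool_pos: [0.5025, -0.0321, 0.1488]
tcp_rot: [1.497, 2.761, -0.0]
wrist_force: [0.1, -0.3, -1.3]
width: 0.597
grip_force: 42.2
```

>>> {"name": "step_arm", "arguments": {"targets": [[[0,0,0.12],[0,0,0],40],[[0,0,0.12],[0,0,0],40],[[0,0,0.12],[0,0,0],40],[[0,0,0.12],[0,0,0],40],[[0,0,0.026],[0,0,0],40]]}}

```text
time: 8.17
tool_pos: [0.502, -0.0299, 0.1485]
tcp_rot: [-2.145, -2.294, 0.001]
wrist_force: [-0.0, -0.2, -0.7]
width: 0.6
grip_force: 42.2
```

>>> {"name": "step_arm", "arguments": {"targets": [[[0,0,0],[0,0,0],40],[[0,0,0],[0,0,0],40],[[0,0,0],[0,0,0],40]]}}

```text
time: 8.42
tool_pos: [0.5022, -0.0296, 0.1487]
tcp_rot: [-2.138, -2.302, 0.0]
wrist_force: [0.3, -0.9, -0.9]
width: 0.6
grip_force: 42.2
```

```bash
cat >> h.py <<'E'
O=np.array([506.9,-83.8]);A=np.radians(-85.8);D=np.array([np.cos(A),np.sin(A)]);N=np.array([-D[1],D[0]])
def st(px=None,py=0,z=None):
    s,R=tool();p=s["tool_pos"]*1000;v=p[:2]-O
    print("t",s["time"],"press",(v@D).round(1),(v@N).round(1),"z",p[2].round(1),"yawerr deg",(np.degrees(np.arctan2(R[1,1],R[0,1]))-90-np.degrees(A)).round(2) ,"tilt",R[2,:2].round(3),"F",s["wrist_force"].round(1),"w",(s["width"]*85.4).round(1),"g",s["grip_force"])
    if px is not None:
        T=np.r_[O+px*D+py*N,z]; print("move tool axes",(R.T@(T-p)).round(1))
E
python3 - <<'E'
from h import *
st(-54,0,81)
a=save("top","t4");b=save("side","s4")
cv2.imwrite("pics/c4.png",np.hstack([cv2.resize(a[160:250,320:440],(400,300),interpolation=2),cv2.resize(b[100:200,200:330],(400,300),interpolation=2)])[...,::-1])
for q in("top","side"):
  for r in cut_out(q,"relief")[:3]: print(q,round(r["score"],2),r["extent"],rect(q,r["region"],.09))
E
```

```text
Traceback (most recent call last):
  File "h.py", line 24, in st
    print("t",s["time"],"press",(v@D).round(1),(v@N).round(1),"z",p[2].round(1),"yawerr deg",(np.degrees(np.arctan2(R[1,1],R[0,1]))-90-np.degrees(A)).round(2) ,"tilt",R[2,:2].round(3),"F",s["wrist_force"].round(1),"w",(s["width"]*85.4).round(1),"g",s["grip_force"])
                                                                                                                                                                                                                          ^^^^^^^^^^^^^^^^^^^^^^^
AttributeError: 'float' object has no attribute 'round'
```

```bash
sed -i 's/(s\["width"\]\*85.4).round(1)/round(s["width"]*85.4,1)/' h.py
python3 - <<'E'
from h import *
st(-54,0,81)
a=save("top","t4");b=save("side","s4")
cv2.imwrite("pics/c4.png",np.hstack([cv2.resize(a[160:250,320:440],(400,300),interpolation=2),cv2.resize(b[100:200,200:330],(400,300),interpolation=2)])[...,::-1])
for q in("top","side"):
  for r in cut_out(q,"relief")[:3]: print(q,round(r["score"],2),r["extent"],rect(q,r["region"],.09))
E
```

```text
t 8.4167 press -54.3 -0.7 z 148.7 yawerr deg 0.04 tilt [ 0. -0.] F [ 0.3 -0.9 -0.9] w 51.3 g 42.194859981536865
move tool axes [-0.4  0.7 67.7]
top 0.73 [285.2, 205.0, 301.5, 228.2] [476.  182.4  53.2  35.7  22. ]
top 0.38 [370.8, 201.0, 375.5, 219.3] [ 4.856e+02 -1.840e+01  2.280e+01  1.270e+01  2.000e-01]
side 0.62 [239.9, 137.2, 256.8, 154.1] [503.1 -41.5  85.   44.9  84.2]
side 0.34 [218.0, 127.1, 276.0, 185.6] [535.7  12.6 213.5 121.8 -83. ]
```

View pics/c4.png

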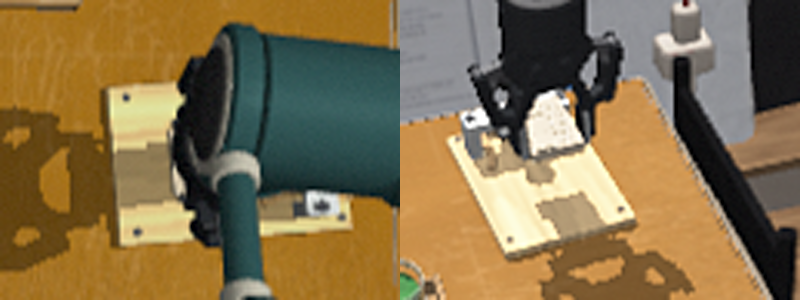

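The relief hangs level and aligned over the bare bed. I'll lower it now.

>>> {"name": "step_arm", "arguments": {"targets": [[[0,0,0],[0,0,25],40],[[0,0,0],[0,0,25],40],[[0,0,0],[0,0,12],40],[[0,0,0],[0,0,0],40],[[0,0,0],[0,0,0],40]]}}

```text
time: 9.03
tool_pos: [0.5017, -0.0296, 0.0863]
tcp_rot: [-2.138, -2.3, 0.002]
wrist_force: [0.1, -0.6, -0.5]
width: 0.6
grip_force: 42.2
```

>>> {"name": "step_arm", "arguments": {"targets": [[[0,0,0],[0,0,2],40],[[0,0,0],[0,0,2],40],[[0,0,0],[0,0,1],40],[[0,0,0],[0,0,0],40],[[0,0,0],[0,0,0],40]]}}

```text
time: 9.45
tool_pos: [0.5027, -0.0298, 0.0824]
tcp_rot: [2.138, 2.3, 0.001]
wrist_force: [0.8, 0.5, -0.5]
width: 0.598
grip_force: 42.2
```

```bash
python3 -c "
from h import *
st(-14,0,80)"
```

```text
t 9.45 press -54.2 -0.2 z 82.4 yawerr deg -0.02 tilt [-0.     0.001] F [ 0.8  0.5 -0.5] w 51.1 g 42.19346344470978
move tool axes [-40.2   0.2   2.4]
```

>>> {"name": "step_arm", "arguments": {"targets": [[[0,0,0],[0,0,1],40],[[0,0,0],[0,0,1],40],[[0,0,0],[0,0,0.5],40],[[0,0,0],[0,0,0],40],[[0,0,0],[0,0,0],40]]}}

```text
time: 9.87
tool_pos: [0.5025, -0.0297, 0.0795]
tcp_rot: [2.139, 2.301, 0.0]
wrist_force: [-0.4, 1.5, 0.7]
width: 0.599
grip_force: 43.5
```

>>> {"name": "step_arm", "arguments": {"targets": [[[0,0,0],[-5,0,0],40],[[0,0,0],[-5,0,0],40],[[0,0,0],[-5,0,0],40],[[0,0,0],[-5,0,0],40],[[0,0,0],[0,0,0],40]]}}

```text
time: 10.28
tool_pos: [0.5045, -0.0508, 0.0796]
tcp_rot: [2.139, 2.299, 0.001]
wrist_force: [1.0, -0.2, 1.0]
width: 0.6
grip_force: 42.9
```

Run:
```python
from h import *
st(-14,0,80)
b=save("side","s5")
cv2.imwrite("pics/c5.png",cv2.resize(b[110:200,200:320],(800,600),interpolation=2)[...,::-1])
```

```text
t 10.2833 press -33.1 0.0 z 79.6 yawerr deg -0.05 tilt [-0.001  0.001] F [ 1.  -0.2  1. ] w 51.2 g 42.90607709437609
move tool axes [-19.1  -0.   -0.4]
```

View pics/c5.png

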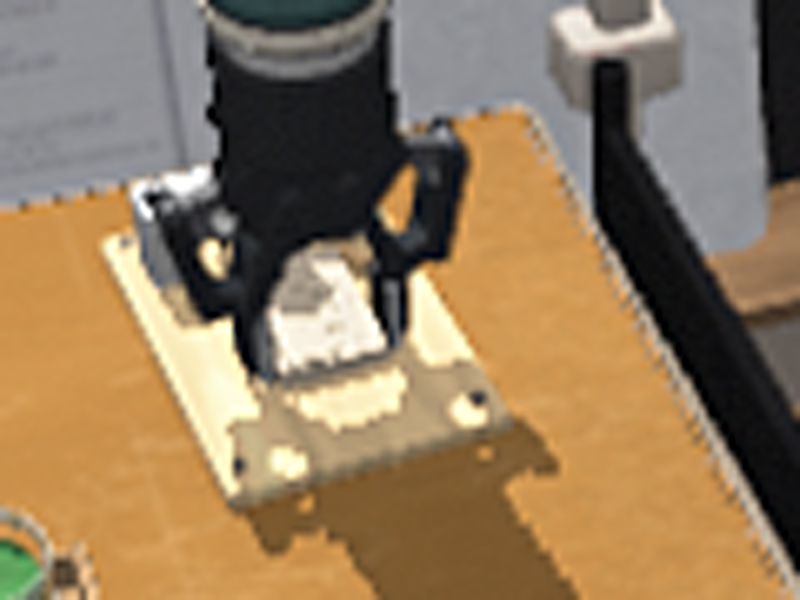

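The relief lies flat on the board, gripped near its rear end and aligned. I'll slide it further in.

>>> {"name": "step_arm", "arguments": {"targets": [[[0,0,0],[-4,0,0],40],[[0,0,0],[-4,0,0],40],[[0,0,0],[-4,0,0],40],[[0,0,0],[-4,0,0],40],[[0,0,0],[0,0,0],40]]}}

```text
time: 10.75
tool_pos: [0.5067, -0.0663, 0.08]
tcp_rot: [2.136, 2.299, 0.003]
wrist_force: [5.9, 0.5, -1.6]
width: 0.6
grip_force: 42.2
```

>>> {"name": "step_arm", "arguments": {"targets": [[[0,0,0],[0,0,0],40],[[0,0,0],[0,0,0],58],[[0,0,0],[0,0,0],66],[[0,0,0],[0,0,0],66]]}}

```text
time: 11.08
tool_pos: [0.5037, -0.0654, 0.0788]
tcp_rot: [-2.137, -2.299, 0.002]
wrist_force: [-1.2, 0.7, 0.5]
width: 0.775
grip_force: 0.0
```

```bash
python3 -c "
from h import *
st(-62,0,110)"
```

```text
t 11.0833 press -18.6 -1.8 z 78.8 yawerr deg -0.03 tilt [ 0.001 -0.003] F [-1.2  0.7  0.5] w 66.2 g 0.0
move tool axes [ 43.4   1.7 -31.2]
```

>>> {"name": "step_arm", "arguments": {"targets": [[[0,0,0],[0,0,-15],66],[[0,0,0],[0,0,-20],66],[[0,0,0],[12,0,-5],50],[[0,0,0],[15,0,0],20],[[0,0,0],[13,0,0],0]]}}

```text
time: 11.5
tool_pos: [0.5019, -0.0247, 0.1197]
tcp_rot: [2.14, 2.3, 0.001]
wrist_force: [0.8, 0.4, -0.1]
width: 0.353
grip_force: 0.0
```

>>> {"name": "step_arm", "arguments": {"targets": [[[0,0,0],[0,0,0],0],[[0,0,0],[0,0,0],0],[[0,0,0],[0,0,0],0],[[0,0,0],[0,0,0],0]]}}

```text
time: 11.83
tool_pos: [0.5019, -0.0259, 0.119]
tcp_rot: [-2.139, -2.301, 0.001]
wrist_force: [-0.6, -0.3, -0.0]
width: 0.001
grip_force: 0.0
```

Run:
```python
from h import *
st(-58,0,86)
b=save("side","s6")
cv2.imwrite("pics/c6.png",cv2.resize(b[110:200,200:320],(800,600),interpolation=2)[...,::-1])
for r in cut_out("side","relief")[:3]:
    e=rect("side",r["region"],.02);print(round(r["score"],2),r["extent"],e,(e[:2]-O)@D,(e[:2]-O)@N)
```

```text
t 11.8333 press -58.1 -0.8 z 119.0 yawerr deg -0.02 tilt [-0.    -0.001] F [-0.6 -0.3 -0. ] w 0.1 g 0.0
move tool axes [-0.1  0.8 33. ]
0.72 [270.5, 207.5, 293.9, 228.6] [490.5 198.2  59.8  42.3  19. ] -282.44378901019036 4.297214163511092
0.58 [231.1, 147.5, 257.1, 165.2] [520.8 -79.7  91.   47.6 -72.8] -3.0709784165461915 14.162947841643236
```

View pics/c6.png

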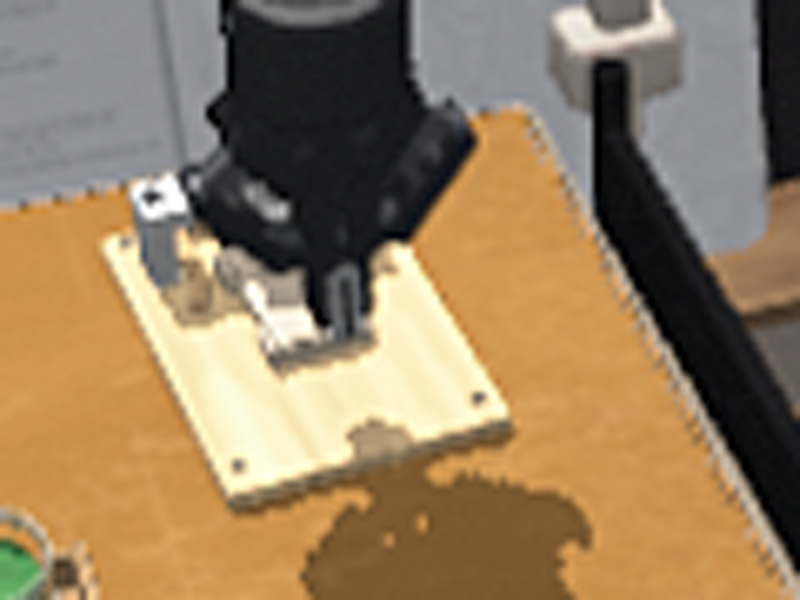

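Run:
```python
from h import *
for x,y in((262,350),(372,325),(275,372),(372,350)):
    p=ray("side",(110+y/6.667,200+x/6.667),.02 if y<351 and (x,y)!=(372,350) else .01)[:2]*1000-O;print(p@D,p@N)
```

```text
-31.407483663870924 30.099028467517694
-34.38762608774408 -20.156375224884616
-36.29850983181946 26.554329853123743
-39.081990492398475 -17.87434215414481
```

>>> {"name": "step_arm", "arguments": {"targets": [[[0,0,0],[0,1,12],0],[[0,0,0],[0,0,12],0],[[0,0,0],[0,0,8],0],[[0,0,0],[0,0,0],0],[[0,0,0],[0,0,0],0]]}}

```text
time: 12.35
tool_pos: [0.5019, -0.0257, 0.0858]
tcp_rot: [-2.137, -2.299, 0.003]
wrist_force: [-0.1, -0.0, 0.3]
width: 0.001
grip_force: 0.0
```

>>> {"name": "step_arm", "arguments": {"targets": [[[0,0,0],[-4,0,0],0],[[0,0,0],[-4,0,0],0],[[0,0,0],[-4,0,0],0],[[0,0,0],[-4,0,0],0],[[0,0,0],[0,0,0],0]]}}

```text
time: 12.77
tool_pos: [0.5047, -0.0425, 0.0879]
tcp_rot: [2.139, 2.299, 0.001]
wrist_force: [0.4, -1.0, -0.5]
width: -0.005
grip_force: 0.0
```

>>> {"name": "step_arm", "arguments": {"targets": [[[0,0,0],[-3,0,0],0],[[0,0,0],[-3,0,0],0],[[0,0,0],[-3,0,0],0],[[0,0,0],[-3,0,0],0],[[0,0,0],[0,0,0],0]]}}

```text
time: 13.18
tool_pos: [0.5053, -0.0541, 0.0875]
tcp_rot: [2.139, 2.301, -0.0]
wrist_force: [-0.4, -0.4, -0.5]
width: -0.003
grip_force: 0.0
```

```bash
python3 -c "
from h import *
st(-14,0,86)"
```

```text
t 13.1833 press -29.7 0.5 z 87.5 yawerr deg -0.03 tilt [-0.  0.] F [-0.4 -0.4 -0.5] w -0.3 g 0.0
move tool axes [-15.7  -0.5   1.5]
```

>>> {"name": "step_arm", "arguments": {"targets": [[[0,0,0],[-3,0,0],0],[[0,0,0],[-3,0,0],0],[[0,0,0],[-3,0,0],0],[[0,0,0],[-2,0,0],0],[[0,0,0],[0,0,0],0]]}}

```text
time: 13.6
tool_pos: [0.506, -0.065, 0.0873]
tcp_rot: [2.139, 2.301, -0.0]
wrist_force: [0.7, 0.6, -0.1]
width: -0.001
grip_force: 0.0
```

>>> {"name": "step_arm", "arguments": {"targets": [[[0,0,0],[-1,0,0],0],[[0,0,0],[-1,0,0],0],[[0,0,0],[0,0,0],0],[[0,0,0],[0,0,0],0]]}}

```text
time: 13.93
tool_pos: [0.506, -0.0666, 0.0873]
tcp_rot: [-2.139, -2.301, 0.0]
wrist_force: [-0.1, 0.3, -0.1]
width: -0.002
grip_force: 0.0
```

```bash
python3 -c "
from h import *
st(-14,0,86)
save('side','s7')
for r in tip_of('side','relief')[:3]+tip_of('side','channel_stop')[:1]:
    p=ray('side',r['at'],.01)[:2]*1000-O;print(r['score'],p@D,p@N)
"
```

```text
t 13.9333 press -17.2 0.4 z 87.3 yawerr deg -0.01 tilt [-0. -0.] F [-0.1  0.3 -0.1] w -0.2 g 0.0
move tool axes [-3.2 -0.4  1.3]
0.6 -269.56418736514627 -1.7996596358031531
0.45 36.85144460340842 19.39732130765368
0.57 59.10838700212553 3.984039194442228
```

>>> {"name": "step_arm", "arguments": {"targets": [[[0,0,0],[-1,0,0],0],[[0,0,0],[-1,0,0],0],[[0,0,0],[-1,0,0],0],[[0,0,0],[0,0,0],0],[[0,0,0],[0,0,0],0]]}}

```text
time: 14.5
tool_pos: [0.5065, -0.069, 0.0874]
tcp_rot: [-2.139, -2.3, -0.001]
wrist_force: [1.0, 5.6, -0.6]
width: 0.002
grip_force: 2.4
```

>>> {"name": "step_arm", "arguments": {"targets": [[[0,0,0],[-1,0,0],0],[[0,0,0],[-1,0,0],0],[[0,0,0],[0,0,0],0],[[0,0,0],[0,0,0],0]]}}

```text
time: 14.83
tool_pos: [0.5066, -0.0695, 0.0874]
tcp_rot: [-2.139, -2.298, -0.005]
wrist_force: [1.7, 12.5, -0.0]
width: -0.002
grip_force: 6.1
```

Resistance rises at press x of about −14.5 mm, exactly where the relief should be seated. I'll back off, raise and check.

>>> {"name": "step_arm", "arguments": {"targets": [[[0,0,0],[5,0,0],0],[[0,0,0],[20,0,0],0],[[0,0,0],[35,0,-15],0],[[0,0,0],[35,0,-40],0],[[0,0,0],[0,0,-35],0]]}}

```text
time: 15.25
tool_pos: [0.4973, 0.0186, 0.1672]
tcp_rot: [-2.132, -2.3, 0.006]
wrist_force: [0.4, -0.0, 0.3]
width: -0.0
grip_force: 0.0
```

>>> {"name": "step_arm", "arguments": {"targets": [[[0,0,0],[0,0,0],0],[[0,0,0],[0,0,0],0],[[0,0,0],[0,0,0],0]]}}

```text
time: 15.5
tool_pos: [0.5, 0.0153, 0.1688]
tcp_rot: [2.138, 2.301, -0.001]
wrist_force: [-1.0, -0.3, -0.0]
width: 0.001
grip_force: 0.0
```

Run:
```python
from h import *
st(55,0,185)
a=save("top","t8");b=save("side","s8")
cv2.imwrite("pics/c8.png",np.hstack([cv2.resize(a[175:240,345:432],(400,300),interpolation=2),cv2.resize(b[115:190,205:305],(400,300),interpolation=2)])[...,::-1])
```

```text
t 15.5 press -99.4 0.4 z 168.8 yawerr deg 0.0 tilt [-0.001  0.   ] F [-1.  -0.3 -0. ] w 0.1 g 0.0
move tool axes [-154.4   -0.4  -16. ]
```

View pics/c8.png

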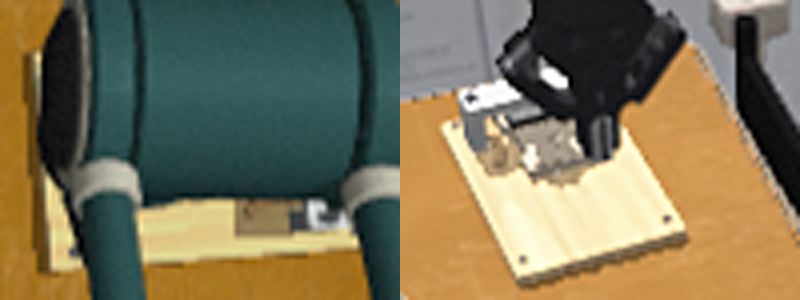

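>>> {"name": "step_arm", "arguments": {"targets": [[[0,0,0],[-20,0,-16],0],[[0,0,0],[-36,0,0],0],[[0,0,0],[-36,0,0],0],[[0,0,0],[-36,0,0],0],[[0,0,0],[-26,0,0],0]]}}

```text
time: 16.02
tool_pos: [0.5103, -0.1407, 0.1832]
tcp_rot: [-2.139, -2.298, 0.003]
wrist_force: [0.7, 1.3, 0.2]
width: -0.0
grip_force: 0.0
```

>>> {"name": "step_arm", "arguments": {"targets": [[[0,0,0],[0,0,0],0],[[0,0,0],[0,0,0],0],[[0,0,0],[0,0,0],0]]}}

```text
time: 16.27
tool_pos: [0.5102, -0.1378, 0.1832]
tcp_rot: [-2.138, -2.297, 0.002]
wrist_force: [0.3, -0.2, 0.4]
width: 0.005
grip_force: 0.0
```

Run:
```python
from h import *
st(55,0,165)
b=save("side","s9")
cv2.imwrite("pics/c9.png",cv2.resize(b[100:190,205:305],(667,600),interpolation=2)[...,::-1])
for r in cut_out("side","relief")[:3]:
    e=rect("side",r["region"],.02);print(round(r["score"],2),r["extent"],e,(e[:2]-O)@D,(e[:2]-O)@N)
```

```text
t 16.2667 press 54.1 -0.6 z 183.2 yawerr deg -0.1 tilt [ 0.001 -0.003] F [ 0.3 -0.2  0.4] w 0.5 g 0.0
move tool axes [-0.9  0.7 18.2]
0.57 [226.9, 143.3, 252.5, 159.8] [ 514.1 -104.8   74.5   51.7  -85.2] 21.470919041032573 5.642662096335875
0.54 [267.7, 208.9, 294.9, 226.6] [489.7 197.2  57.9  43.6  18.9] -281.505065090668 3.426124384603882
```

View pics/c9.png

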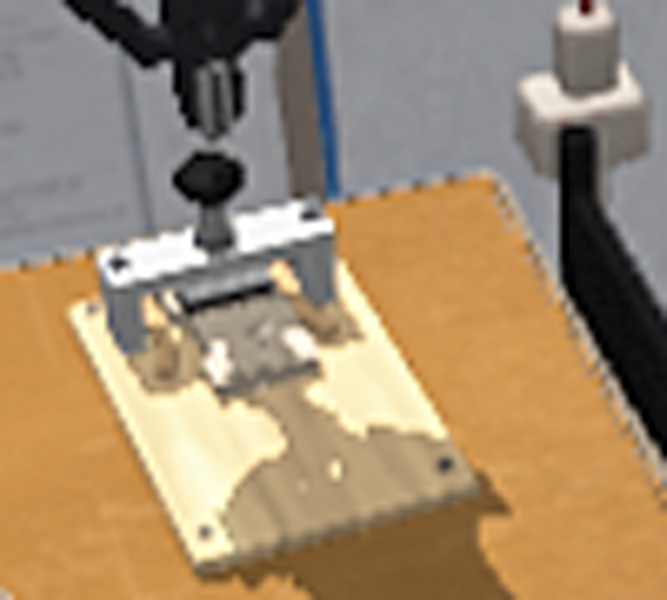

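The relief is straight in the channel under the pad, with its rear edge at crop (225–320, 385). The fingers are centred over the knob, so I'll press now.

>>> {"name": "step_arm", "arguments": {"targets": [[[0,0,0],[0,0.5,6],0],[[0,0,0],[0,0,6],0],[[0,0,0],[0,0,0],0],[[0,0,0],[0,0,0],0],[[0,0,0],[0,0,0],0]]}}

```text
time: 16.78
tool_pos: [0.5118, -0.1375, 0.1725]
tcp_rot: [-2.138, -2.301, 0.0]
wrist_force: [0.1, -0.3, 0.1]
width: -0.002
grip_force: 0.0
```

>>> {"name": "step_arm", "arguments": {"targets": [[[0,0,0],[0,0,2],0],[[0,0,0],[0,0,2],0],[[0,0,0],[0,0,2],0],[[0,0,0],[0,0,2],0],[[0,0,0],[0,0,0],0]]}}

```text
time: 17.2
tool_pos: [0.5116, -0.1379, 0.1643]
tcp_rot: [-2.139, -2.301, 0.0]
wrist_force: [-0.3, 0.7, 0.4]
width: 0.003
grip_force: 0.3
```

>>> {"name": "step_arm", "arguments": {"targets": [[[0,0,0],[0,0,1],0],[[0,0,0],[0,0,1],0],[[0,0,0],[0,0,1],0],[[0,0,0],[0,0,1],0],[[0,0,0],[0,0,0],0]]}}

```text
time: 17.62
tool_pos: [0.5118, -0.1379, 0.1607]
tcp_rot: [2.139, 2.301, -0.0]
wrist_force: [-0.8, -0.3, 2.0]
width: 0.002
grip_force: 0.8
```

>>> {"name": "step_arm", "arguments": {"targets": [[[0,0,0],[0,0,1.5],0],[[0,0,0],[0,0,1.5],0],[[0,0,0],[0,0,1.5],0],[[0,0,0],[0,0,1.5],0],[[0,0,0],[0,0,0],0]]}}

```text
time: 18.03
tool_pos: [0.5119, -0.1379, 0.155]
tcp_rot: [2.139, 2.301, -0.0]
wrist_force: [-2.0, 0.4, 6.7]
width: -0.001
grip_force: 3.1
```

>>> {"name": "step_arm", "arguments": {"targets": [[[0,0,0],[0,0,1],0],[[0,0,0],[0,0,1],0],[[0,0,0],[0,0,1],0],[[0,0,0],[0,0,0],0],[[0,0,0],[0,0,0],0]]}}

```text
time: 18.45
tool_pos: [0.512, -0.138, 0.1526]
tcp_rot: [2.139, 2.301, -0.0]
wrist_force: [-3.2, 0.9, 7.5]
width: -0.001
grip_force: 4.2
```

>>> {"name": "step_arm", "arguments": {"targets": [[[0,0,0],[0,0,1],0],[[0,0,0],[0,0,1],0],[[0,0,0],[0,0,0],0],[[0,0,0],[0,0,0],0],[[0,0,0],[0,0,0],0]]}}

```text
time: 18.87
tool_pos: [0.512, -0.138, 0.1509]
tcp_rot: [2.139, 2.301, 0.0]
wrist_force: [-4.7, 1.4, 9.5]
width: -0.0
grip_force: 4.9
```

>>> {"name": "step_arm", "arguments": {"targets": [[[0,0,0],[0,0,0],0],[[0,0,0],[0,0,0],0],[[0,0,0],[0,0,0],0],[[0,0,0],[0,0,0],0],[[0,0,0],[0,0,0],0]]}}

```text
time: 19.28
tool_pos: [0.512, -0.138, 0.1509]
tcp_rot: [2.139, 2.301, 0.0]
wrist_force: [-4.1, 1.1, 9.9]
width: 0.004
grip_force: 4.9
```

>>> {"name": "step_arm", "arguments": {"targets": [[[0,0,0],[0,0,0],0],[[0,0,0],[0,0,0],0],[[0,0,0],[0,0,0],0],[[0,0,0],[0,0,0],0],[[0,0,0],[0,0,0],0]]}}

```text
time: 19.7
tool_pos: [0.512, -0.1379, 0.1509]
tcp_rot: [2.139, 2.301, 0.0]
wrist_force: [-3.6, 0.8, 10.2]
width: 0.001
grip_force: 4.9
```

>>> {"name": "step_arm", "arguments": {"targets": [[[0,0,0],[0,0,0],0],[[0,0,0],[0,0,0],0],[[0,0,0],[0,0,0],0],[[0,0,0],[0,0,0],0],[[0,0,0],[0,0,0],0]]}}

```text
time: 20.12
tool_pos: [0.512, -0.138, 0.1509]
tcp_rot: [2.139, 2.301, -0.0]
wrist_force: [-3.8, 1.1, 10.7]
width: -0.001
grip_force: 4.9
```

>>> {"name": "step_arm", "arguments": {"targets": [[[0,0,0],[0,0,0],0],[[0,0,0],[0,0,0],0],[[0,0,0],[0,0,0],0],[[0,0,0],[0,0,0],0],[[0,0,0],[0,0,0],0]]}}

```text
time: 20.53
tool_pos: [0.512, -0.1379, 0.1509]
tcp_rot: [2.139, 2.301, 0.0]
wrist_force: [-4.7, 1.0, 9.3]
width: 0.0
grip_force: 4.9
```

>>> {"name": "step_arm", "arguments": {"targets": [[[0,0,0],[0,0,0],0],[[0,0,0],[0,0,0],0],[[0,0,0],[0,0,0],0],[[0,0,0],[0,0,0],0],[[0,0,0],[0,0,0],0]]}}

```text
time: 20.95
tool_pos: [0.512, -0.138, 0.1509]
tcp_rot: [2.139, 2.301, 0.0]
wrist_force: [-4.3, 1.0, 9.8]
width: 0.002
grip_force: 4.9
```

Travel is about 13.7 mm at about 10 N, which fits the relief being clamped, and it has been held steady for over 2 s. I'm handing in the job.

```bash
python3 -c "
from workcell import *
print(finish_job())"
```

```text
the job is handed in; nothing more can be done
None
```

I handed the job in with the relief seated against the stop and the fingers still holding the knob about 13.7 mm down at about 10 N, after more than 2 s of pressing; the hand-in call did not report a verdict.

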